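# Close the casting mould and back it with the weight

## Robot

A 6-joint arm with a two-finger parallel gripper is mounted at the origin on the work surface. World frame = base frame: x ahead of the robot, y to its left, z up, the work surface at z = 0. Lengths are in m, angles in rad, forces in N, time in s.
With the tool pointing down it reaches from about 0.275 to 0.975 m from the base axis. Payload 8.4 kg.
Tool frame: the origin (TCP) lies at the very end of the fingers, on their centre line; the grasp point (between the pads) lies 19 mm behind it (arm.grip_point_offset is the distance from the TCP to the grasp point, in m); z points along the fingers, y is the line along which they close (so a half turn about z gives the same grasp; the last joint's range is limited). The gripper opens to 92 mm and grips with 3 to 60 N. Pads are 20 mm wide; open, the fingers measure 128 mm over their backs; the gripper's body (75 mm by 189 mm) begins 69 mm behind the grasp point.
Start: joints at [-0.002, 0.353, 1.633, -0, 1.155, -0.002], TCP at [0.625, -0, 0.179] pointing down, gripper open.
Joint ranges: [-2.63, 2.63], [-0.92, 2.1], [0.06, 2.66], [-1.3, 4.44], [0, 2.69], [-3.02, 3.02]. Speed limits (rad/s): [2.22, 2.22, 2.79, 3.14, 3.14, 3.14].

## Interface

Orientations are given as [roll, pitch, yaw] about the fixed x, y, z axes, in that order (R = Rz(yaw) Ry(pitch) Rx(roll)).
In Python, from bench import readout, vision, ticket, arm gives the robot as it stands. The module is installed in compiled form; this text tells all that it offers.
- The arm moves only by the tool jog_arm, never from a script. Its argument "rows" is a list that holds one entry, the list of rows, each a list of 7 numbers: the shift along the tool's x, y, z in cm, then the turn, a rotation vector about the tool's x, y, z in degrees, then the opening, from 0 (shut) to 1 (fully open). A call has exactly 5 rows; each row shifts and turns the commanded pose from where the row before left it, along the tool's axes as they then stand; what a row does not reach is not made up. A row lasts 1/12 s, in which the tool goes at most 41.7 mm and 7.16 degrees, less where a joint would pass 70% of its speed; a pose out of reach is approached as far as the arm can. A call with a gripper value outside its range is refused whole. The fingers move at their own pace and stop on an object; "newtons" is the grip in N (left out, the last holds). Time passes only in rows, so rows that do not move let the fingers close, or fill a call up. It gives the time, the measured TCP pose, the force, the opening and the grip force at its end, in the units of the state.
- readout.state(): the state, without advancing time (a new reading comes with each control period).
- vision.grab_frame(name): name is "scene" or "side" or "wrist"; returns (picture, depth): 384x512x3 uint8, red, green, blue; 384x512 float32, m along the optical axis (not along the pixel's ray), 0 where there is no reading.
- vision.get_calibration(name): a dict with "mtx" (3x3 intrinsics, pixels), "R" (3x3) and "t" (3): a world point X has camera coordinates R X + t; the wrist camera has in their place "mount" (4x4, takes a point from camera to tool coordinates, whose origin is the TCP and whose axes are the flange's). Camera axes: x right, y down, z forward; pixel columns grow to the right and rows downward; lengths in m; the calibration is good to about 2 mm. A picture is of the moment at which its call begins: read the wrist's pose just before it. get_calibration takes no time and is no camera call.
- ticket.finish_job(): hands the job in; it is judged then, once.
The state is a dict: "t": time; "q": joint angles; "joint_velocities": joint speeds; "joint_torque": joint torques, N m; "tool_pos": TCP position; "orientation": TCP orientation; "wrist_force": force on the tool from outside, world axes, zero at the start; "ft_torque": the same for the moment, N m; "gripper_width": finger opening in m; "finger_force": force on a finger pad.
Only numpy, scipy, OpenCV 4.12 (cv2) and the standard library are available. Lean on these libraries where they do the work, as an engineer would, in place of code of your own. Each camera call takes 0.05 s, during which the arm holds its last target. There are 200 camera calls.

## Task

Get the timber casting mould ready for a pour: push the loose long batten along the bench until it lies square against the ends of the mould's two side boards and closes its open side right across, sticking out about equally at both ends. Then push the steel weight up against the outside of the batten, at its middle and flat against it, to back it. Only push things with your fingers: nothing may be picked up, tipped or taken between the fingers, and leave everything else on the bench where it stands.

Things in the scene. Friction and masses are not known exactly. Their poses are not given: they have to be found in the camera images.
- mould: timber mould fixed to the bench: three boards on edge, 22 mm thick and 40 mm high, forming a U 170 mm wide outside (along its x) with two side boards 200 mm long (along its y), a closing board at its +y end and a 3 mm white floor sheet inside. Its open side faces its -y, roughly the robot's right. Origin: on the bench at the middle of the open side. Its heading varies by up to 0.15 rad.
- mouth (a point): the middle of the mould's open side, at bench height, in the plane of the two side boards' ends (those ends are centred 74 mm either side of it along x). Axes as the mould's: x along the open side, +y into the mould.
- gate: loose batten of the same plain timber, 210 mm long (x) by 36 mm (y) by 40 mm high, about 0.17 kg, lying on the bench outside the mould's open side, roughly parallel to it. Origin: centre of its underside. z up. In place, its origin is 18 mm outside the mouth.
- weight: loose steel block, 70 mm (x) by 45 mm (y) by 35 mm high, with a round knob on its top (28 mm across, the top 65 mm above the bench); 0.7 to 0.95 kg. It stands on the bench farther out from the mould than the batten, its long side roughly parallel to it. Origin: centre of its underside. z up. Against the batten, its origin is 40.5 mm from the batten's along the batten's -y.
- bottle_big: bystander: amber bottle, 74 mm across, 190 mm tall, beyond the mould's closed end; origin at the centre of its base
- bottle_small: bystander: amber bottle, 52 mm across, 140 mm tall, beyond the mould's closed end; origin at the centre of its base
- beaker: bystander: glass beaker, 70 mm across, 80 mm tall, on the far side of the work; origin at the centre of its base
- jar: bystander: small white jar, 50 mm across, 55 mm tall, on the robot's side, to the right of the weight; origin at the centre of its base
- offcut: bystander: short timber offcut, 36 x 90 x 40 mm high, lying beside the mould on its far side; origin at the centre of its underside
- spatula: bystander: spatula, 190 mm long, lying on the bench on the far right; origin under its middle
- rack: bystander, fixed: white tube rack, 100 x 190 mm (y is its length), 81 mm high with its capped tubes, to the right of the weight; origin at the centre of its underside
There are look-alikes about, which are no part of the job. Leave any purple look-alike of the gate alone. There is more than one size of the weight; the one meant has the size given above.

How it is judged:
On the way, in this order (a step that is already met when the one before it is completed fails the run):
1. the batten lies square against both side boards' ends and closes the mould (y of gate in the frame of mouth above -0.022 m and x of gate in the frame of mouth between -0.018 and 0.018 m and angle between the x axis of gate and the x axis of mouth, either way round below 0.035 rad and height (world z) of gate below 0.004 m), for 0.2 s.
2. the weight stands flat against the middle of the batten's outside (y of weight in the frame of gate between -0.0445 and 0 m and x of weight in the frame of gate between -0.025 and 0.025 m and angle between the x axis of weight and the x axis of gate, either way round below 0.07 rad and height (world z) of weight below 0.004 m), for 0.2 s.
At the end, for the whole second after the job is handed in: Batten flat on the bench, within 4 mm of the side boards' ends, parallel within 0.035 rad, centred within 18 mm; weight on the bench within 4 mm of the batten's outer face, within 25 mm of its middle, parallel within 0.07 rad; both at rest (all of step 1 and all of step 2 and linear speed of each of gate, weight below 0.01 m/s and angular speed of each of gate, weight below 0.05 rad/s); the robot touches nothing.
It fails at once if the batten or the weight is lifted (8 mm) or tipped (0.2 rad) (height (world z) of any of gate, weight above 0.008 m or angle between any of gate, weight's own z axis and vertical above 0.2 rad).
It fails at once if the batten or the weight is taken between the fingers ((x of the grasp point in the frame of gate between -0.09 and 0.09 m and y of the grasp point in the frame of gate between -0.012 and 0.012 m and z of the grasp point in the frame of gate below 0.053 m) or (x of the grasp point in the frame of weight between -0.03 and 0.03 m and y of the grasp point in the frame of weight between -0.014 and 0.014 m and z of the grasp point in the frame of weight below 0.048 m) or (x of the grasp point in the frame of weight between -0.012 and 0.012 m and y of the grasp point in the frame of weight between -0.012 and 0.012 m and z of the grasp point in the frame of weight below 0.078 m)).
It fails at once if a bystander is moved more than 15 mm or tipped over (distance of any of bottle_big, bottle_small, beaker, jar, offcut, spatula from where it was at the start of the episode above 0.015 m or angle between any of bottle_big, bottle_small, beaker, jar, offcut, spatula's own z axis and vertical above 0.3 rad).
It fails at once if the tube rack is struck (10 N) (contact force between the arm and rack above 10 N).
It also fails if it takes over 72 s, if anything falls off the work surface, if the arm or the gripper's body presses on something with over 40 N, if the wrist force passes 120 N, or if a joint passes its speed limit or range.

## Working session

There is one attempt and no reset: what is moved stays moved. The work goes in short steps, Python scripts to look and compute and a tool call to move; the robot and the scene stay as the last step left them, time stands still between calls to the robot, and variables do not carry over. Pictures are saved under pics/ and viewed, at most 10 in all, crops included, and the job is handed in when it is done.

Besides the shell and the picture viewer there is one more tool, called as name(argument=value, ...), one argument or row to a line, values as JSON. jog_arm: Moves the arm, as the interface text tells. Its arguments: {"type":"object","properties":{"rows":{"type":"array","items":{"type":"array","items":{"type":"array","items":{"type":"number"}}}},"newtons":{"type":"number"}},"required":["rows"]}

```bash
mkdir -p pics; python3 - <<'E'
from bench import readout, vision
import cv2, numpy as np
print(readout.state())
for n in("scene","side"):
    p,d=vision.grab_frame(n); cv2.imwrite(f"pics/{n}0.png",p[:,:,::-1]); np.savez(f"{n}0.npz",p=p,d=d)
    c=vision.get_calibration(n); print(n,c["mtx"].tolist(),(-c["R"].T@c["t"]).tolist(),c["R"].tolist())
print(vision.get_calibration("wrist"))
E
```

```text
{'t': 0.0, 'q': array([-2.43191491e-03,  3.53634546e-01,  1.63411707e+00, -1.52714599e-05,
        1.15522063e+00, -2.42194375e-03]), 'joint_velocities': array([-0.00082616,  0.00019293, -0.0008071 , -0.00034853, -0.00138554,
       -0.00021809]), 'joint_torque': array([-2.43486713e-03, -5.93846583e+01, -3.34216332e+01,  6.94100303e-02,
        2.34022352e-02, -1.15005114e-04]), 'tool_pos': array([ 6.24455342e-01, -2.41423863e-05,  1.78079536e-01]), 'orientation': array([-3.14021303e+00,  1.06217683e-05,  1.57079254e+00]), 'wrist_force': array([-1.53376476, -0.2627258 ,  0.07752211]), 'ft_torque': array([0.03870028, 0.01464963, 0.05231528]), 'finger_force': 0.0, 'gripper_width': 0.09197505414478262}
scene [[483.09587271280566, 0.0, 250.32854461033182], [0.0, 483.09587271280566, 192.48186684939995], [0.0, 0.0, 1.0]] [1.2984215461745472, 0.48593651391309883, 1.3117169679074283] [[-0.5637867354371455, 0.8258520365032639, 0.010626887998737285], [0.6761989809136559, 0.46893418914418494, -0.5682038933895286], [-0.47423565361163955, -0.31315992728172853, -0.8228191811014396]]
side [[433.429
[... 169 characters left out ...]
895325113947146, -0.4451553156994753, 0.01515537000640271], [-0.2597026379824205, -0.5493692341008544, -0.794196439458408], [0.3618666607474393, 0.7071281280842543, -0.6074720819194546]]
{'mtx': array([[335.7565844 ,   0.        , 254.73560172],
       [  0.        , 335.7565844 , 187.00953506],
       [  0.        ,   0.        ,   1.        ]]), 'mount': array([[-6.73262874e-04, -9.55166249e-01, -2.96069220e-01,
         8.32166795e-02],
       [ 9.99998924e-01, -1.02903006e-03,  1.04581162e-03,
         3.00229945e-04],
       [-1.30358809e-03, -2.96068197e-01,  9.55165914e-01,
        -2.05759368e-01],
       [ 0.00000000e+00,  0.00000000e+00,  0.00000000e+00,
         1.00000000e+00]])}
```

View pics/scene0.png

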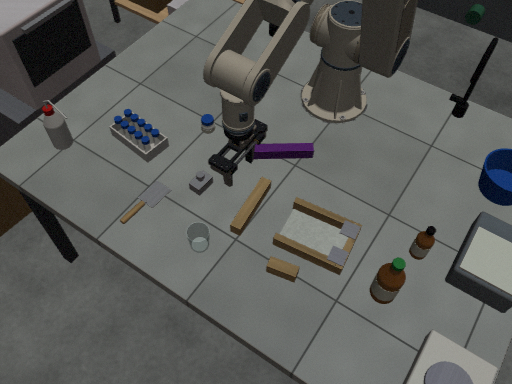

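View pics/side0.png

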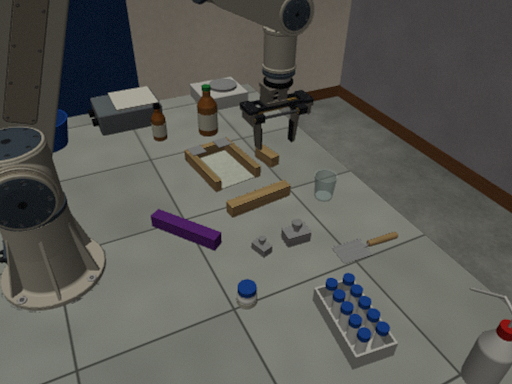

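The scene view shows the timber batten at (251,205), the purple look-alike at (283,151), the mould at (318,235) and a steel block at (201,182). In the side view the batten is at (259,197), and there are two steel blocks: a larger one at (295,233) and a smaller one at (262,246). The jar is at (247,293) and the rack at (353,318).

Candidates for the gate are the timber batten (side 259,197), the purple batten (185,228) and the offcut (267,156). For the weight they are the blocks at (295,233) and (262,246). I'll measure these.

```bash
cat > h.py <<'E'
import numpy as np, cv2
from bench import vision
def cloud(n,d):
    c=vision.get_calibration(n); K=c["mtx"]; v,u=np.mgrid[:384,:512]
    P=np.stack([(u-K[0,2])*d/K[0,0],(v-K[1,2])*d/K[1,1],d],-1)
    W=(P-c["t"])@c["R"]; W[d==0]=np.nan
    return W
def rect(xy):
    (c,s,a)=cv2.minAreaRect((xy*1000).astype(np.float32))
    if s[0]<s[1]: s=s[::-1]; a+=90
    return np.round(c,1),np.round(s,1),round((a+90)%180-90,2)
E
python3 - <<'E'
from h import *
for n in("scene","side"):
    z=np.load(n+"0.npz"); W=cloud(n,z["d"]); p=z["p"].astype(int)
    Z=W[...,2]; hsv=cv2.cvtColor(z["p"],cv2.COLOR_RGB2HSV)
    m=((Z>.012)&(Z<.095)&(W[...,0]>.25)&(W[...,0]<1.1)&(abs(W[...,1])<.6)).astype(np.uint8)
    k,L,st,ce=cv2.connectedComponentsWithStats(m)
    print(n)
    for i in range(1,k):
        if st[i,4]<60: continue
        q=W[L==i]; h=q[:,2]; zt=np.nanpercentile(h,95)
        col=np.median(hsv[L==i],0)
        print(ce[i].round(),st[i,4],"zt",round(zt*1000),rect(q[:,:2]),"top",rect(q[abs(h-np.percentile(h,70))<.006][:,:2]),col)
E
```

```text
scene
[138. 134.] 1531 zt 84 (array([ 579.9, -462.1]), array([201.3, 105.7]), 83.45) top (array([ 579.1, -463.2]), array([168.4,  74.3]), 83.11) [39. 18. 84.]
[207. 123.] 212 zt 58 (array([ 401. , -296.6]), array([50.4, 48.5]), -81.04) top (array([ 397.3, -299. ]), array([47.3, 44.1]), 72.49) [109.  174.5  95. ]
[284. 150.] 773 zt 44 (array([344.7, -10.5]), array([204.8,  46.9]), -53.08) top (array([344.7, -10.5]), array([204.8,  46.9]), -53.08) [140. 168.  91.]
[201. 181.] 342 zt 66 (array([ 612.4, -162. ]), array([74.8, 48.5]), -4.35) top (array([ 613.1, -162.6]), array([72.6, 48.6]), -5.37) [105.  10. 106.]
[250. 205.] 804 zt 44 (array([593.6,  23.9]), array([214.2,  39.6]), 5.79) top (array([593.2,  24.1]), array([213.5,  38.4]), 6.18) [ 19. 108. 121.]
[323. 237.] 1987 zt 45 (array([566.6, 250.4]), array([222.1, 178.1]), -83.33) top (array([567.1, 250.6]), array([221.9, 175.2]), -83.5) [ 19. 106. 110.]
[132. 212.] 154 zt 22 (array([ 824.7, -273.4]), array([95. , 21.7]), -4.17) top (array([ 824.8, -273.4]), array([95. , 21.7]), -4.28) [ 18. 115. 116.]
[198. 235.] 503 zt 81 (array(
[... 1659 characters left out ...]
.5, 48.1]), -4.3) top (array([ 610.6, -166.8]), array([69.9, 47.9]), -3.79) [20.  9. 99.]
[383. 238.] 174 zt 22 (array([ 821.7, -279.2]), array([96.5, 19.3]), -3.87) top (array([ 821.7, -279.2]), array([96.4, 19.3]), -3.87) [ 18. 120. 118.]
[262. 245.] 241 zt 46 (array([ 506.4, -163.4]), array([52.2, 34.8]), -72.6) top (array([ 506.7, -163.3]), array([52.2, 34.3]), -72.17) [ 23.   9. 103.]
[355. 320.] 4130 zt 82 (array([ 578.7, -464.4]), array([193.9, 102.8]), 83.65) top (array([ 579.1, -464.8]), array([169.7,  72.6]), 82.75) [ 30.  17. 101.]
[247. 293.] 494 zt 57 (array([ 396.6, -303.4]), array([47.2, 46.9]), -58.77) top (array([ 396.4, -301.1]), array([44.1, 41.7]), 63.53) [109. 196. 112.]
```

```bash
python3 - <<'E'
import cv2
a=cv2.imread("pics/side0.png")[175:285,170:340]
cv2.imwrite("pics/crop1.png",cv2.resize(a,None,fx=4,fy=4,interpolation=cv2.INTER_CUBIC))
E
```

```text
(no output)
```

View pics/crop1.png

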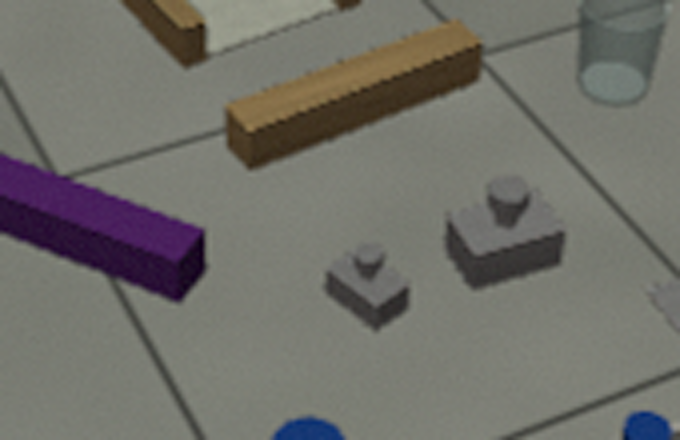

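The crop shows the timber batten at (355,95), the 70x45 weight at (505,240), the smaller look-alike weight at (368,285) and the purple batten at (100,220). The sizes match the description for the gate (593,22 mm, 5.9°), the weight (611,-165 mm, -4.5°) and the mould (heading about 6.8°, mouth about (579,139)). First I'll lower the open fingers behind the batten.

jog_arm(
  rows=[
    [[-3, -2.6, 0, 0, 0, -6, 1], [0, 0, 4, 0, 0, 0, 1], [0, 0, 4, 0, 0, 0, 1], [0, 0, 4, 0, 0, 0, 1], [0, 0, 3, 0, 0, 0, 1]],
  ],
)

```text
t: 0.52
tool_pos: [0.5973, -0.0301, 0.026]
orientation: [-3.14, -0.0, 1.675]
wrist_force: [-0.9, 0.1, -0.0]
gripper_width: 0.0918
finger_force: 0.0
```

jog_arm(
  rows=[
    [[0, 0, 1, 0, 0, 0, 1], [1.5, 0, 0, 0, 0, 0, 1], [0.8, 0, 0, 0, 0, 0, 1], [0.8, 0, 0, 0, 0, 0, 1], [0.8, 0, 0, 0, 0, 0, 1]],
  ],
)

```text
t: 0.93
tool_pos: [0.5963, 0.01, 0.0207]
orientation: [3.139, 0.0, 1.676]
wrist_force: [0.1, 0.0, -0.1]
gripper_width: 0.0919
finger_force: 0.0
```

jog_arm(
  rows=[
    [[1, 0, 0, 0, 0, 0, 1], [1, 0, 0, 0, 0, 0, 1], [1, 0, 0, 0, 0, 0, 1], [0.8, 0, 0, 0, 0, 0, 1], [0, 0, 0, 0, 0, 0, 1]],
  ],
)

```text
t: 1.35
tool_pos: [0.5908, 0.0483, 0.019]
orientation: [3.141, -0.0, 1.677]
wrist_force: [0.2, -1.1, 1.2]
gripper_width: 0.0916
finger_force: 0.0
```

```bash
cat > look.py <<'E'
from h import *
from bench import readout
import sys
s=readout.state(); print(s["t"],s["tool_pos"].round(4),s["orientation"].round(3),s["wrist_force"].round(1))
for n in("scene","side"):
    p,d=vision.grab_frame(n); np.savez(f"{n}1.npz",p=p,d=d); cv2.imwrite(f"pics/{n}_{sys.argv[1]}.png",p[:,:,::-1])
    W=cloud(n,d); Z=W[...,2]; hsv=cv2.cvtColor(p,cv2.COLOR_RGB2HSV)
    wood=(hsv[...,0]>10)&(hsv[...,0]<26)&(hsv[...,1]>70)
    inb=(W[...,0]>.3)&(W[...,0]<.69)&(abs(W[...,1])<.4)
    for nm,m in(("wood",wood&(Z>.033)&(Z<.052)&inb),("grey",(hsv[...,1]<45)&(Z>.02)&(Z<.042)&inb&(W[...,1]<.12)&(W[...,1]>-.25))):
        k,L,st,ce=cv2.connectedComponentsWithStats(m.astype(np.uint8))
        for i in range(1,k):
            if st[i,4]>80: print(n,nm,ce[i].round(),st[i,4],rect(W[L==i][:,:2]))
E
python3 look.py a
```

```text
1.35 [0.5908 0.0483 0.019 ] [ 3.141 -0.     1.677] [ 0.2 -1.1  1.2]
scene wood [321. 211.] 378 (array([495.6, 230.3]), array([198.2,  29.7]), -83.66)
scene wood [241. 218.] 197 (array([656.7,  31.1]), array([68.5, 37.4]), 5.02)
scene wood [305. 250.] 471 (array([640.8, 258.8]), array([221.7,  26.3]), -84.0)
scene wood [349. 244.] 100 (array([552.6, 349.5]), array([50.3, 21.1]), 5.23)
scene grey [221. 162.] 99 (array([ 509.7, -159.3]), array([50.6, 33.3]), -70.76)
scene grey [201. 182.] 233 (array([ 613.6, -162.5]), array([72.1, 47.9]), -2.37)
side wood [204. 167.] 282 (array([491.9, 237.4]), array([222.5,  24. ]), -83.37)
side wood [257. 195.] 597 (array([588.9,  20.4]), array([203.6,  44. ]), 5.79)
side grey [296. 233.] 351 (array([ 611.1, -166.8]), array([71.2, 50.3]), -6.18)
side grey [262. 245.] 158 (array([ 507.3, -163.7]), array([50.4, 34. ]), -73.2)
```

View pics/side_a.png

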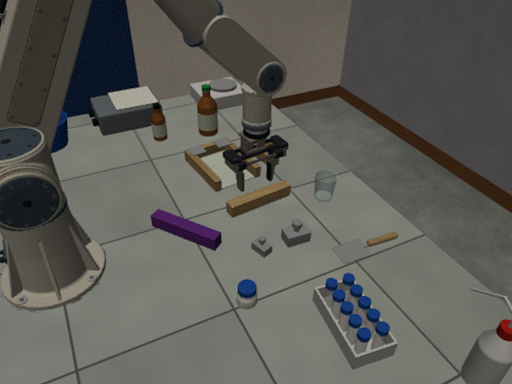

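The side view shows the batten still at (259,197) and not moved, with the fingertips at about (240,185) and (270,180), above or behind it. I'll check the reported tool position against the camera.

```bash
python3 - <<'E'
from h import *
from bench import readout
s=readout.state(); print(s["q"].round(3))
T=s["tool_pos"]; y=s["orientation"][2]; yt=np.array([np.sin(y),-np.cos(y),0])
for n in("scene","side"):
    c=vision.get_calibration(n); 
    for o in(-.055,0,.055):
        X=c["R"]@(T+o*yt)+c["t"]; u=c["mtx"]@X; print(n,o,(u[:2]/u[2]).round(1))
    z=np.load(n+"1.npz"); W=cloud(n,z["d"]); hsv=cv2.cvtColor(z["p"],cv2.COLOR_RGB2HSV)
    m=(hsv[...,2]<60)&(W[...,2]<.10)&(W[...,2]>.006)&(abs(W[...,0]-.59)<.12)&(abs(W[...,1]-.03)<.09)
    k,L,st,ce=cv2.connectedComponentsWithStats(m.astype(np.uint8))
    for i in range(1,k):
        if st[i,4]>15:
            q=W[L==i]; print(n,ce[i].round(),st[i,4],q.min(0).round(3),q.max(0).round(3))
c=cv2.imread("pics/side_a.png")[130:230,190:320]; d=cv2.imread("pics/scene_a.png")[130:245,190:310]
cv2.imwrite("pics/crop2.png",np.hstack([cv2.resize(c,(400,400)),cv2.resize(d,(400,400))]))
E
```

```text
[ 0.077  0.497  1.823 -0.     0.822 -0.029]
scene -0.055 [265.4 195.8]
scene 0 [257.4 208.3]
scene 0.055 [249.2 221.3]
scene [266. 192.] 42 [0.522 0.034 0.008] [0.558 0.055 0.097]
scene [244. 222.] 142 [0.625 0.02  0.006] [0.701 0.067 0.1  ]
side -0.055 [239.5 199.8]
side 0 [254.8 194. ]
side 0.055 [269.6 188.5]
side [270. 174.] 69 [0.635 0.038 0.057] [0.65  0.062 0.099]
side [240. 184.] 65 [0.53  0.026 0.059] [0.545 0.048 0.1  ]
side [242. 211.] 36 [ 0.492 -0.008  0.006] [0.568 0.002 0.015]
```

View pics/crop2.png

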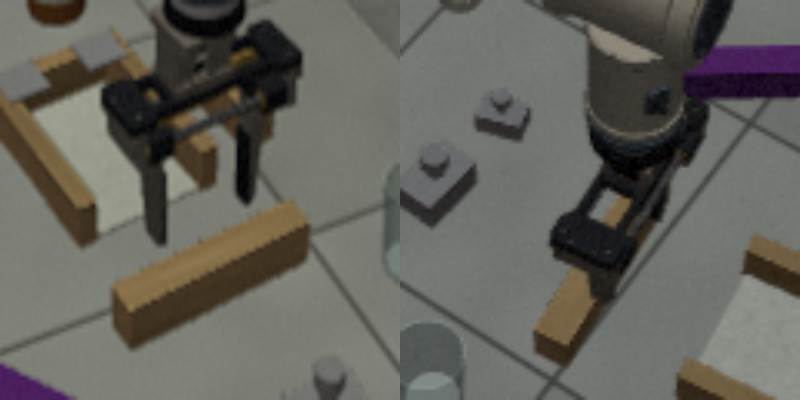

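The side crop shows both fingertips hanging clear above the batten, at about (155,242) and (245,200), so the fingers are higher than the readout says. I'll measure that offset in both the first and the current frames.

```bash
python3 - <<'E'
from h import *
for tag,T,yaw in(("0",(.6245,0,.178),1.5708),("1",(.5908,.0483,.019),1.677)):
  yt=np.array([np.sin(yaw),-np.cos(yaw),0]); xt=np.array([np.cos(yaw),np.sin(yaw),0])
  for n in("scene","side"):
    z=np.load(n+tag+".npz"); W=cloud(n,z["d"])-np.array(T); hsv=cv2.cvtColor(z["p"],cv2.COLOR_RGB2HSV)
    Y=W@yt; X=W@xt; Z=W[...,2]
    m=(hsv[...,2]<75)&(Z>-.01)&(Z<.10)&(abs(X)<.04)&(abs(abs(Y)-.053)<.025)&(Z+T[2]>.044)
    for sg in(-1,1):
        q=m&(Y*sg>0)
        if q.sum()<10: continue
        print(tag,n,sg,q.sum(),"Z",np.percentile(Z[q],[0,5,50]).round(3),"X",np.percentile(X[q],[5,50,95]).round(3),"Y",np.percentile(Y[q],[5,50,95]).round(3))
E
```

```text
0 scene -1 95 Z [0.037 0.038 0.065] X [-0.005  0.009  0.013] Y [-0.058 -0.045 -0.043]
0 scene 1 73 Z [0.035 0.041 0.063] X [-0.006  0.008  0.012] Y [0.048 0.061 0.064]
0 side -1 141 Z [0.039 0.043 0.072] X [-0.013 -0.01   0.004] Y [-0.062 -0.057 -0.048]
0 side 1 156 Z [0.036 0.042 0.072] X [-0.013 -0.008  0.008] Y [0.046 0.048 0.059]
1 scene -1 31 Z [0.034 0.037 0.055] X [0.    0.009 0.012] Y [-0.057 -0.046 -0.042]
1 scene 1 46 Z [0.035 0.036 0.058] X [-0.006  0.005  0.011] Y [0.048 0.06  0.064]
1 side -1 106 Z [0.04  0.044 0.072] X [-0.014 -0.01   0.005] Y [-0.062 -0.058 -0.048]
1 side 1 123 Z [0.038 0.045 0.074] X [-0.015 -0.009  0.007] Y [0.045 0.049 0.058]
```

Both frames agree: the real fingertips sit about 36 mm higher than the reported TCP, while x and y are right. That means the fingers passed over the batten without touching it. From here I'll take true tip z = readout + 0.036, go back over the batten and lower properly.

jog_arm(
  rows=[
    [[0, 0, -2, 0, 0, 0, 1], [-4, 0, 0, 0, 0, 0, 1], [-4, 0, 0, 0, 0, 0, 1], [0, 0, 2, 0, 0, 0, 1], [0, 0, 1, 0, 0, 0, 1]],
  ],
)

```text
t: 1.87
tool_pos: [0.5993, -0.0353, 0.008]
orientation: [3.141, 0.0, 1.672]
wrist_force: [-0.9, -0.3, -0.1]
gripper_width: 0.0918
finger_force: 0.0
```

jog_arm(
  rows=[
    [[0, 0, 1, 0, 0, 0, 1], [0, 0, 0.5, 0, 0, 0, 1], [0, 0, 0.5, 0, 0, 0, 1], [0, 0, 0, 0, 0, 0, 1], [0, 0, 0, 0, 0, 0, 1]],
  ],
)

```text
t: 2.28
tool_pos: [0.5993, -0.0323, -0.0113]
orientation: [-3.141, -0.0, 1.677]
wrist_force: [0.1, 0.4, -0.2]
gripper_width: 0.0918
finger_force: 0.0
```

```bash
cat > tip.py <<'E'
from h import *
from bench import readout
s=readout.state(); T=s["tool_pos"]; yaw=s["orientation"][2]; print(T.round(4),s["wrist_force"].round(1))
yt=np.array([np.sin(yaw),-np.cos(yaw),0]); xt=np.array([np.cos(yaw),np.sin(yaw),0])
p,d=vision.grab_frame("side"); W=cloud("side",d)-T; hsv=cv2.cvtColor(p,cv2.COLOR_RGB2HSV)
Y=W@yt; X=W@xt; Z=W[...,2]
m=(Z<.10)&(abs(X)<.02)&(abs(abs(Y)-.053)<.02)&(Z+T[2]>.006)
for sg in(-1,1):
    q=m&(Y*sg>0); print(sg,q.sum(),"world z",(np.percentile(Z[q],[0,5,50])+T[2]).round(3),"X",np.percentile(X[q],[5,95]).round(3))
E
python3 tip.py
```

```text
[ 0.5993 -0.0323 -0.0113] [ 0.1  0.4 -0.2]
-1 122 world z [0.025 0.032 0.062] X [-0.013  0.004]
1 136 world z [0.022 0.028 0.06 ] X [-0.013  0.008]
```

The reported z is now below the bench with no force on the wrist, so the offset of about 35 mm is confirmed. I'll lower 1 cm more and push.

jog_arm(
  rows=[
    [[0, 0, 0.9, 0, 0, 0, 1], [1.2, 0, 0, 0, 0, 0, 1], [0.8, 0, 0, 0, 0, 0, 1], [0.8, 0, 0, 0, 0, 0, 1], [0.8, 0, 0, 0, 0, 0, 1]],
  ],
)

```text
t: 2.75
tool_pos: [0.5955, 0.0039, -0.0201]
orientation: [3.142, 0.0, 1.676]
wrist_force: [0.2, 0.2, -0.7]
gripper_width: 0.0915
finger_force: 0.4
```

jog_arm(
  rows=[
    [[1, 0, 0, 0, 0, 0, 1], [1, 0, 0, 0, 0, 0, 1], [1, 0, 0, 0, 0, 0, 1], [0.8, 0, 0, 0, 0, 0, 1], [0, 0, 0, 0, 0, 0, 1]],
  ],
)

```text
t: 3.17
tool_pos: [0.5914, 0.0424, -0.0201]
orientation: [3.142, -0.0, 1.677]
wrist_force: [0.4, -0.8, -0.3]
gripper_width: 0.0916
finger_force: 0.0
```

```bash
python3 look.py b
```

```text
3.1667 [ 0.5914  0.0424 -0.0201] [ 3.142 -0.     1.677] [ 0.4 -0.8 -0.3]
scene wood [265. 209.] 657 (array([586.4,  71.3]), array([209.8,  39.2]), 6.14)
scene wood [322. 211.] 388 (array([494.6, 241. ]), array([220. ,  30.1]), -83.18)
scene wood [305. 250.] 481 (array([641.6, 259.8]), array([220.2,  27.2]), -84.39)
scene wood [349. 244.] 101 (array([552.7, 349.5]), array([52. , 20.9]), 5.6)
scene grey [220. 162.] 102 (array([ 510.4, -159.1]), array([49.6, 34.2]), -73.51)
scene grey [201. 182.] 228 (array([ 613.1, -161.4]), array([71.6, 46.6]), -5.65)
side wood [235. 148.] 97 (array([630.4, 298. ]), array([127.2,  29. ]), -82.14)
side wood [204. 168.] 282 (array([492.4, 237.4]), array([223.3,  24.9]), -83.01)
side wood [256. 184.] 222 (array([599.4,  66.9]), array([126.3,  48.8]), 17.56)
side wood [229. 193.] 176 (array([513.9,  59.6]), array([63.1, 41.7]), 4.37)
side grey [296. 233.] 353 (array([ 611.4, -167. ]), array([72. , 48.2]), -5.19)
side grey [262. 245.] 156 (array([ 506.5, -163.9]), array([50.2, 33.3]), -71.47)
```

The push is working: the batten is square to within about 0.3°, centred to within 2 mm and has about 52 mm to go.

jog_arm(
  rows=[
    [[1, 0, 0, 0, 0, 0, 1], [1, 0, 0, 0, 0, 0, 1], [1, 0, 0, 0, 0, 0, 1], [1, 0, 0, 0, 0, 0, 1], [0.5, 0, 0, 0, 0, 0, 1]],
  ],
)

```text
t: 3.68
tool_pos: [0.5867, 0.0869, -0.0202]
orientation: [3.142, -0.0, 1.676]
wrist_force: [0.1, -1.6, 1.0]
gripper_width: 0.0918
finger_force: 0.7
```

jog_arm(
  rows=[
    [[0.15, 0, 0, 0, 0, 0, 1], [0.1, 0, 0, 0, 0, 0, 1], [0.1, 0, 0, 0, 0, 0, 1], [0.1, 0, 0, 0, 0, 0, 1], [0, 0, 0, 0, 0, 0, 1]],
  ],
)

```text
t: 4.1
tool_pos: [0.5864, 0.0898, -0.0202]
orientation: [3.142, -0.0, 1.675]
wrist_force: [0.7, 0.8, -0.4]
gripper_width: 0.0917
finger_force: 0.1
```

jog_arm(
  rows=[
    [[0.1, 0, 0, 0, 0, 0, 1], [0.1, 0, 0, 0, 0, 0, 1], [0.1, 0, 0, 0, 0, 0, 1], [0.1, 0, 0, 0, 0, 0, 1], [0, 0, 0, 0, 0, 0, 1]],
  ],
)

```text
t: 4.52
tool_pos: [0.5864, 0.0932, -0.0202]
orientation: [3.141, 0.001, 1.677]
wrist_force: [1.2, -5.8, 0.0]
gripper_width: 0.0918
finger_force: 2.9
```

```bash
python3 look.py c
```

```text
4.5167 [ 0.5864  0.0932 -0.0202] [3.141e+00 1.000e-03 1.677e+00] [ 1.2 -5.8  0. ]
scene wood [298. 226.] 1538 (array([570.9, 230.4]), array([260.5, 213.4]), -82.75)
scene wood [349. 244.] 100 (array([553.5, 349.6]), array([50.9, 21.1]), 5.35)
scene grey [221. 162.] 99 (array([ 508.7, -160.4]), array([50.4, 37.2]), -72.81)
scene grey [201. 182.] 231 (array([ 612.7, -162.1]), array([73.7, 47.9]), -4.33)
side wood [210. 174.] 440 (array([503.3, 217.5]), array([259.6,  61.3]), -88.28)
side wood [248. 175.] 243 (array([600.2, 122.4]), array([151.4,  53.6]), 26.3)
side grey [296. 233.] 344 (array([ 610.9, -167.3]), array([71.5, 49.9]), -4.19)
side grey [262. 245.] 160 (array([ 506.9, -163.4]), array([51.3, 34.1]), -72.1)
```

The force is rising and the mould plus batten now merge at about 260 mm, against 258 mm expected. One more press will seat it.

jog_arm(
  rows=[
    [[0.1, 0, 0, 0, 0, 0, 1], [0.1, 0, 0, 0, 0, 0, 1], [0, 0, 0, 0, 0, 0, 1], [0, 0, 0, 0, 0, 0, 1], [0, 0, 0, 0, 0, 0, 1]],
  ],
)

```text
t: 5.03
tool_pos: [0.5864, 0.0935, -0.0201]
orientation: [3.141, 0.003, 1.678]
wrist_force: [3.3, -15.0, 0.2]
gripper_width: 0.0921
finger_force: 7.7
```

Seated at 15 N with the pose stalled. Next I'll back off, lift, pass over the weight and set down behind it with the fingers narrowed.

jog_arm(
  rows=[
    [[-2, 0, 0, 0, 0, 0, 1], [-2, 0, 0, 0, 0, 0, 1], [0, 0, -4, 0, 0, 0, 1], [0, 0, -4, 0, 0, 0, 0.35], [0, 0, -2, 0, 0, 0, 0.35]],
  ],
)

```text
t: 5.45
tool_pos: [0.5915, 0.056, 0.0833]
orientation: [3.138, -0.0, 1.674]
wrist_force: [0.5, 0.8, 0.1]
gripper_width: 0.081
finger_force: 0.0
```

jog_arm(
  rows=[
    [[-3.8, -0.3, 0, 0, 0, 0, 0.35], [-3.8, -0.3, 0, 0, 0, 0, 0.35], [-3.8, -0.3, 0, 0, 0, 0, 0.35], [-3.8, -0.3, 0, 0, 0, 0, 0.35], [-3.8, 0, 0, 0, 0, 0, 0.35]],
  ],
)

```text
t: 5.87
tool_pos: [0.5972, -0.1354, 0.0798]
orientation: [-3.141, -0.001, 1.676]
wrist_force: [0.9, 0.6, 0.0]
gripper_width: 0.0471
finger_force: 0.0
```

jog_arm(
  rows=[
    [[-3.8, 0, 0, 0, 0, 0, 0.35], [-3.8, 0, 0, 0, 0, 0, 0.35], [-0.4, 0, 0, 0, 0, 5.5, 0.35], [0, 0, 0, 0, 0, 5, 0.35], [0, 0, 2, 0, 0, 0, 0.35]],
  ],
)

```text
t: 6.28
tool_pos: [0.6088, -0.2155, 0.0627]
orientation: [3.136, 0.001, 1.485]
wrist_force: [0.5, 0.6, -0.5]
gripper_width: 0.0323
finger_force: 0.0
```

```bash
python3 look.py d
```

```text
6.2833 [ 0.6088 -0.2155  0.0627] [3.136e+00 1.000e-03 1.485e+00] [ 0.5  0.6 -0.5]
scene wood [298. 225.] 1547 (array([570.3, 232.1]), array([257.1, 212.6]), -82.81)
scene wood [349. 244.] 101 (array([551.6, 349.4]), array([50.2, 21.1]), 5.5)
scene grey [220. 162.] 99 (array([ 509.4, -159.7]), array([50.1, 36.6]), -68.84)
scene grey [201. 182.] 236 (array([ 613.6, -162.5]), array([72.4, 47.1]), -1.14)
side wood [232. 170.] 1052 (array([573.3, 227.1]), array([268.5, 211.1]), -85.25)
side grey [296. 233.] 338 (array([ 610.9, -167.9]), array([70.4, 47.6]), -2.91)
side grey [262. 245.] 157 (array([ 507.1, -164.4]), array([50.4, 33.1]), -75.68)
```

The mould plus batten now measures 257 mm, so the batten is flush, and it is centred within 1 mm. Now I'll lower behind the weight and push, turning it gradually to the batten's heading.

jog_arm(
  rows=[
    [[0, 0, 3, 0, 0, 0, 0.35], [0, 0, 3, 0, 0, 0, 0.35], [0, 0, 1.5, 0, 0, 0, 0.35], [0, 0, 0.7, 0, 0, 0, 0.35], [0, 0, 0, 0, 0, 0, 0.35]],
  ],
)

```text
t: 6.8
tool_pos: [0.6051, -0.213, -0.0235]
orientation: [-3.139, -0.001, 1.493]
wrist_force: [0.1, -0.1, -0.4]
gripper_width: 0.0321
finger_force: 0.0
```

jog_arm(
  rows=[
    [[0.8, 0, 0, 0, 0, 0, 0.35], [0.6, 0, 0, 0, 0, 0, 0.35], [0.5, 0, 0, 0, 0, 0, 0.35], [0.5, 0, 0, 0, 0, -1, 0.35], [0.8, 0, 0, 0, 0, -1.3, 0.35]],
  ],
)

```text
t: 7.22
tool_pos: [0.6101, -0.1825, -0.0207]
orientation: [3.139, 0.002, 1.534]
wrist_force: [1.0, -5.0, 2.4]
gripper_width: 0.0321
finger_force: 2.8
```

jog_arm(
  rows=[
    [[0.8, 0, 0, 0, 0, -1.5, 0.35], [0.8, 0, 0, 0, 0, -1.5, 0.35], [0.8, 0, 0, 0, 0, -1.5, 0.35], [0.8, 0, 0, 0, 0, -1.5, 0.35], [0.8, 0, 0, 0, 0, -1.5, 0.35]],
  ],
)

```text
t: 7.63
tool_pos: [0.6098, -0.1421, -0.0207]
orientation: [3.138, 0.002, 1.666]
wrist_force: [1.2, -6.7, 2.9]
gripper_width: 0.0318
finger_force: 2.7
```

jog_arm(
  rows=[
    [[0.8, 0, 0, 0, 0, -1.5, 0.35], [0.8, 0, 0, 0, 0, 0, 0.35], [0.8, 0, 0, 0, 0, 0, 0.35], [0.8, 0, 0, 0, 0, 0, 0.35], [0.5, 0, 0, 0, 0, 0, 0.35]],
  ],
)

```text
t: 8.05
tool_pos: [0.6053, -0.105, -0.0208]
orientation: [3.139, 0.002, 1.691]
wrist_force: [0.5, -6.2, 4.2]
gripper_width: 0.0323
finger_force: 3.2
```

```bash
python3 look.py e
```

```text
8.05 [ 0.6053 -0.105  -0.0208] [3.139e+00 2.000e-03 1.691e+00] [ 0.5 -6.2  4.2]
scene wood [298. 225.] 1538 (array([569.3, 232. ]), array([257.5, 213.5]), -82.93)
scene wood [349. 244.] 102 (array([553.7, 349.6]), array([50.7, 21. ]), 5.96)
scene grey [225. 194.] 250 (array([604.3, -76.5]), array([74. , 59.7]), 6.44)
side wood [231. 170.] 1033 (array([571. , 226.2]), array([261.7, 211.7]), -84.28)
side grey [272. 218.] 118 (array([577.6, -87.1]), array([67.4, 32. ]), 86.3)
side grey [262. 245.] 157 (array([ 506.5, -164.3]), array([52.1, 32.7]), -69.71)
```

The weight is turned to about 6.5–7° and on line with the batten's middle to within 1–2 mm. About 155 mm remain.

jog_arm(
  rows=[
    [[1, 0, 0, 0, 0, 0, 0.35], [1, 0, 0, 0, 0, 0, 0.35], [1, 0, 0, 0, 0, 0, 0.35], [1, 0, 0, 0, 0, 0, 0.35], [1, 0, 0, 0, 0, 0, 0.35]],
  ],
)

```text
t: 8.57
tool_pos: [0.5988, -0.0558, -0.0214]
orientation: [3.14, 0.001, 1.69]
wrist_force: [0.1, -6.1, 4.8]
gripper_width: 0.0319
finger_force: 3.1
```

jog_arm(
  rows=[
    [[1, 0, 0, 0, 0, 0, 0.35], [1, 0, 0, 0, 0, 0, 0.35], [1, 0, 0, 0, 0, 0, 0.35], [1, 0, 0, 0, 0, 0, 0.35], [1, 0, 0, 0, 0, 0, 0.35]],
  ],
)

```text
t: 8.98
tool_pos: [0.5929, -0.0061, -0.0214]
orientation: [3.14, 0.001, 1.69]
wrist_force: [0.8, -6.0, 4.7]
gripper_width: 0.0324
finger_force: 3.2
```

jog_arm(
  rows=[
    [[1, 0, 0, 0, 0, 0, 0.35], [1, 0, 0, 0, 0, 0, 0.35], [0.8, 0, 0, 0, 0, 0, 0.35], [0.5, 0, 0, 0, 0, 0, 0.35], [0.3, 0, 0, 0, 0, 0, 0.35]],
  ],
)

```text
t: 9.4
tool_pos: [0.5883, 0.03, -0.0216]
orientation: [3.141, 0.001, 1.691]
wrist_force: [1.8, -6.4, 5.0]
gripper_width: 0.0325
finger_force: 3.3
```

```bash
python3 look.py f
```

```text
9.4 [ 0.5883  0.03   -0.0216] [3.141e+00 1.000e-03 1.691e+00] [ 1.8 -6.4  5. ]
scene wood [298. 225.] 1536 (array([570.3, 232.3]), array([257.8, 215. ]), -83.14)
scene wood [349. 244.] 103 (array([552.6, 349.6]), array([50.6, 21.2]), 5.2)
scene grey [220. 162.] 105 (array([ 509.3, -159.3]), array([51.9, 35.7]), -69.65)
scene grey [262. 210.] 242 (array([586.5,  62.9]), array([75.2, 48.8]), 5.8)
side wood [235. 149.] 105 (array([632.3, 294.2]), array([132.4,  26.2]), -83.87)
side wood [211. 174.] 451 (array([488.6, 217.9]), array([259.5,  60.4]), -80.52)
side grey [249. 191.] 165 (array([575.7,  54. ]), array([86.1, 65.2]), 59.35)
side grey [262. 245.] 161 (array([ 506.4, -164.3]), array([50.9, 32.6]), -71.91)
```

jog_arm(
  rows=[
    [[0.4, 0, 0, 0, 0, 0, 0.35], [0.4, 0, 0, 0, 0, 0, 0.35], [0.3, 0, 0, 0, 0, 0, 0.35], [0.2, 0, 0, 0, 0, 0, 0.35], [0.2, 0, 0, 0, 0, 0, 0.35]],
  ],
)

```text
t: 9.92
tool_pos: [0.5862, 0.0443, -0.022]
orientation: [3.141, 0.001, 1.69]
wrist_force: [0.2, -6.0, 4.4]
gripper_width: 0.0318
finger_force: 3.0
```

jog_arm(
  rows=[
    [[0.1, 0, 0, 0, 0, 0, 0.35], [0.1, 0, 0, 0, 0, 0, 0.35], [0.1, 0, 0, 0, 0, 0, 0.35], [0, 0, 0, 0, 0, 0, 0.35], [0, 0, 0, 0, 0, 0, 0.35]],
  ],
)

```text
t: 10.33
tool_pos: [0.5859, 0.0473, -0.022]
orientation: [3.141, 0.0, 1.69]
wrist_force: [0.9, -4.6, 3.5]
gripper_width: 0.0322
finger_force: 2.6
```

jog_arm(
  rows=[
    [[0.1, 0, 0, 0, 0, 0, 0.35], [0.1, 0, 0, 0, 0, 0, 0.35], [0.1, 0, 0, 0, 0, 0, 0.35], [0, 0, 0, 0, 0, 0, 0.35], [0, 0, 0, 0, 0, 0, 0.35]],
  ],
)

```text
t: 10.75
tool_pos: [0.5857, 0.0484, -0.022]
orientation: [3.141, 0.003, 1.69]
wrist_force: [2.2, -16.8, 3.7]
gripper_width: 0.0316
finger_force: 8.2
```

Contact at y = 48.4 mm, as predicted (48.8), with the force stepping up to 17 N. I'll back off, lift clear and check.

jog_arm(
  rows=[
    [[-0.5, 0, 0, 0, 0, 0, 0.35], [-2, 0, 0, 0, 0, 0, 0.35], [-2, 0, 0, 0, 0, 0, 0.35], [0, 0, -4, 0, 0, 0, 0.35], [0, 0, -4, 0, 0, 0, 0.35]],
  ],
)

```text
t: 11.17
tool_pos: [0.5876, 0.0054, 0.0559]
orientation: [-3.135, -0.002, 1.688]
wrist_force: [1.0, 0.1, -0.1]
gripper_width: 0.0318
finger_force: 0.0
```

jog_arm(
  rows=[
    [[-4, 0, 0, 0, 0, 0, 0.35], [-4, 0, 0, 0, 0, 0, 0.35], [-4, 0, -1, 0, 0, 0, 0.35], [-4, 0, 0, 0, 0, 0, 0.35], [0, 0, 0, 0, 0, 0, 0.35]],
  ],
)

```text
t: 11.58
tool_pos: [0.6106, -0.1586, 0.0683]
orientation: [3.14, 0.002, 1.686]
wrist_force: [0.1, -0.7, -0.3]
gripper_width: 0.0319
finger_force: 0.0
```

```bash
python3 look.py g; python3 - <<'E'
import cv2,numpy as np
c=cv2.imread("pics/side_g.png")[110:250,160:340]; d=cv2.imread("pics/scene_g.png")[140:280,210:390]
cv2.imwrite("pics/crop3.png",np.hstack([cv2.resize(c,None,fx=2.2,fy=2.2),cv2.resize(d,None,fx=2.2,fy=2.2)]))
E
```

```text
11.5833 [ 0.6106 -0.1586  0.0683] [3.140e+00 2.000e-03 1.686e+00] [ 0.1 -0.7 -0.3]
scene wood [298. 225.] 1533 (array([569.6, 232.5]), array([258.3, 215. ]), -83.6)
scene wood [349. 244.] 103 (array([552.9, 349.5]), array([50.6, 21.2]), 5.44)
scene grey [220. 162.] 100 (array([ 510.4, -160.5]), array([51.4, 35.5]), -76.1)
scene grey [267. 212.] 204 (array([585.5,  81.7]), array([74.5, 43.2]), 7.79)
side wood [230. 170.] 962 (array([568.9, 226.8]), array([259.1, 209.7]), -83.44)
side grey [248. 187.] 269 (array([582.9,  78.2]), array([73.2, 53.9]), 5.98)
side grey [262. 245.] 157 (array([ 506.2, -164.3]), array([50.8, 33.4]), -74.54)
```

View pics/crop3.png

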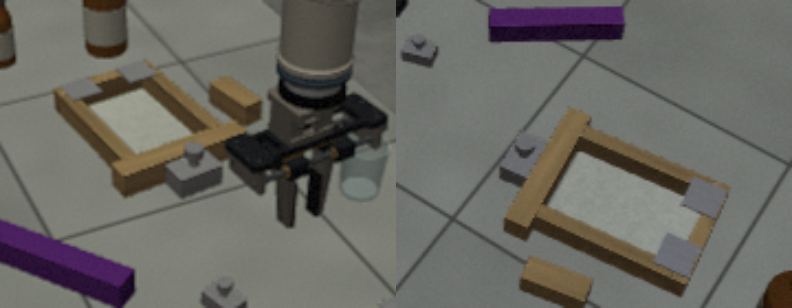

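The crop shows the batten flush across the mould's open side, overhanging equally at both ends (scene half, (548,170)). The weight sits flat against its middle at (525,158), and the look-alikes have not moved. Handing in.

```bash
python3 -c "
from bench import ticket
print(ticket.finish_job())"
```

```text
the job is handed in; nothing more can be done
None
```

The job is handed in, though no verdict came back: by the cameras, the batten lies flush and centred across the mould's open side, the steel weight stands flat against its middle, and the arm is clear. One early pass went over the batten without touching it, because the reported tool height was about 35 mm too low; I corrected for that before pushing.

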